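# Hang the pen rack level on its stand

### The arm

A 6-joint arm with a two-finger parallel gripper is mounted at the origin on a cart in front of the work surface, level with it; the furniture and walls round the work are solid. World frame = base frame: x ahead of the robot, y to its left, z up, the work surface at z = 0. Lengths are in mm, angles in rad, forces in N, time in s.
With the tool pointing down it reaches from about 350 to 775 mm from the base axis. Payload 7.3 kg.
Tool frame: the origin (TCP) lies at the very end of the fingers, on their centre line; the grasp point (between the pads) lies 19 mm behind it; z points along the fingers, y is the line along which they close (so a half turn about z gives the same grasp; the last joint's range is limited). The gripper opens to 92 mm and grips with 3 to 60 N. Pads are 19 mm wide; open, the fingers measure 130 mm over their backs; the gripper's body (75 mm by 190 mm) begins 47 mm behind the grasp point.
Start: joints at [-1.394, 0.342, 1.524, -0, 1.275, -0.146], TCP at [166.565, -497.897, 226.741] pointing down, gripper open.
Joint ranges: [-2.53, 2.53], [-0.77, 2.02], [0.04, 2.7], [-1, 4.14], [0.28, 2.66], [-3.11, 3.11]. Speed limits (rad/s): [2.57, 2.57, 3.14, 3.14, 3.14, 3.14].

### API

Orientations are given as [roll, pitch, yaw] about the fixed x, y, z axes, in that order (R = Rz(yaw) Ry(pitch) Rx(roll)).
In Python, from plant import get_obs, vision, workorder gives the robot as it stands.
- The arm moves only by the shell command python3 -m pendant 'ROWS' [OPENING]. ROWS is a JSON object of lists of equal length, an entry for each row: "dp": the shift along the tool's x, y, z in m, a list of three; "rotation": the turn, a rotation vector about the tool's x, y, z in rad, a list of three. A call has 1 to 8 rows; each row is the pose to reach, as a shift and turn from the pose commanded when the call began, along the tool's axes at that moment; what a row does not reach only later rows make up. A row lasts 1/8 s, in which the tool goes at most 62.5 mm and 10.7 degrees, less where a joint would pass 70% of its speed; a pose out of reach is approached as far as the arm can. A call with a gripper value outside its range is refused whole. OPENING is the finger opening in m, from 0 to 0.0918, set as the call begins (- or left out, the last holds). The fingers move at their own pace and stop on an object; the grip force is fixed at half the most. Time passes only in rows, so rows that repeat a pose let the fingers close. It gives the time, the measured TCP pose, the force, the opening and the grip force at its end, in the units of the state.
- get_obs(): the state, without advancing time (a new reading comes with each control period).
- vision.capture(name): name is "scene" or "top" or "wrist"; returns a dict with "pixels" (384x512x3 uint8, red, green, blue), "vfov" (degrees; the focal length in pixels is half the picture's height over the tangent of half this angle, whatever the lens; pixels are square), "cx", "cy" (the principal point, pixels), "dist" ([k1, k2, p1, p2, k3] as OpenCV has them; the pictures are not rectified), "pose" (4x4, takes a point from camera to world coordinates); the wrist camera has in their place "T_tool_cam" (4x4, takes a point from camera to tool coordinates, whose origin is the TCP and whose axes are the flange's). Camera axes: x right, y up, looking along -z (the intrinsics and any distortion apply to the point x, -y, -z); pixel columns grow to the right and rows downward; lengths in mm; the calibration is good to about 2 mm. A picture is of the moment at which its call begins: read the wrist's pose just before it. There is no depth.
- workorder.close_job(): hands the job in; it is judged then, once.
The state is a dict: "time": time; "joint_positions": joint angles; "dq": joint speeds; "tau": joint torques, N m; "tool_pos": TCP position; "tcp_rot": TCP orientation; "contact_force": force on the tool from outside, world axes, zero at the start; "moment": the same for the moment, N m; "grip_width": finger opening in mm; "finger_force": force on a finger pad.
Only numpy, scipy, OpenCV 4.12 (cv2) and the standard library are available. Lean on these libraries where they do the work, as an engineer would, in place of code of your own. Each camera call takes 0.05 s, during which the arm holds its last target. There are 200 camera calls.

### The job

Pick up the pen rack and hang it on the stud of the rod stand by whichever of its seven holes lets it hang most nearly level, with the stud's head right through the hole and the hole resting on the neck behind it, then let go. The carrier that holds the stud was clamped on the rod by hand, so feel gently for the stud: a few newtons are plenty, and the slim rod must not be pushed hard. Leave the other things on the desk where they are.

Things in the scene. Friction and masses are not known exactly. Their poses are not given: they have to be found in the camera images.
- pen_rack: Pen rack, loose, standing upright on the desk: a flat walnut board 170 wide (its y), 8 thick (its x), 150 high (its z) with an aluminium strip across it; origin at the middle of its underside. Front and back are alike; it may be hung either way round. The top 20 mm is the plain edge to grip. Board alone about 0.13 kg, balanced about y = 0; about 0.43 kg with its pen holder.
- hole_strip (a point): Middle of the rack's aluminium strip, 103 mm above the rack's underside, axes as the rack. Seven round through holes, 11 mm in diameter, run along x through the strip, staggered: those at y = -27, -9, 9 and 27 mm lie 7 mm above this point (110 mm above the underside), those at y = -18, 0 and 18 mm lie 7 mm below it (96 mm).
- pen_holder (a joint): Solid brass pen holder, 50 wide (y), 36 deep (x) plus a 6 mm clamp screw on each face, 32 high, about 0.30 kg, clamped fast astride the rack's lower edge. Value: y of its middle in the rack's frame, m, -0.039 to 0.039. It differs from day to day and shifts the balance point of the whole rack to about y = 0.7 of this value.
- stand: Rod stand, fixed: dark round foot 120 across, 24 high; slim steel rod 10 thick with a 16 mm ball on top, 205 high in all. Origin at the middle of the foot's underside, z up the rod. A brass carrier (20 across, 20 high) clamped on the rod bears a level polished stud pointing along the stand's -x at y = 0. The rod gives like a spring, about 4 N per mm at the stud along x.
- stud_foot (a point): Point on the stand's origin at desk height, axes as the stand; the stud is 141 to 169 mm above it, set by hand and not measured. Along the stud: brass shoulder 18 across with front face at x = -49 mm; neck 5 mm thick from -49 to -61; head 9 mm across, back face at -61, bevelled from -64.5 to a blunt 6.8 mm nose at -67. The rack hangs with a hole on the neck.
- match_box: Red matchbox, 36 x 56 x 15, loose on the desk; bystander. Origin at the middle of its underside.
- stamp_tin: Green ink pad tin, 61 x 90 x 17, loose on the desk; bystander. Origin at the middle of its underside.
- ink_bottle: Dark blue ink bottle, 52 across and 58 high, loose on the blotter; bystander. Origin at the middle of its underside.
- rubber_stamp: Wooden hand stamp, 38 across and 74 high, loose on the blotter; bystander. Origin at the middle of its underside.
There are look-alikes about, which are no part of the job. Of the things shaped like the stand, the steel one is meant.

How it is judged (in metres and radians):
On the way, in this order (a step that is already met when the one before it is completed fails the run):
1. the rack is lifted clear of the desk (height (world z) of pen_rack above 0.02 m and contact force between pen_rack and the fingers above 1 N), for 0.2 s.
2. the stud's head is through and the rack bears on the stand at the neck (contact force between pen_rack and stand above 1.5 N and x of pen_rack in the frame of stand between -0.066 and -0.046 m), for 0.2 s.
At the end, for the whole second after the job is handed in: The rack hangs free on the neck of the stud by one of its holes, clear of the desk (underside 20 to 80 mm up), square to the stud within 20 degrees, level within 0.1 rad, about 6 degrees (the best hole always achieves this), at rest and released (angle between pen_rack's own z axis and vertical below 0.1 rad and contact force between pen_rack and stand above 2 N and contact force between pen_rack and the fingers below 0.1 N and height (world z) of pen_rack between 0.02 and 0.08 m and x of pen_rack in the frame of stand between -0.066 and -0.046 m and y of pen_rack in the frame of stand between -0.04 and 0.04 m and angle between the x axis of pen_rack and the x axis of stand, either way round below 0.35 rad and linear speed of pen_rack below 0.03 m/s and angular speed of pen_rack below 0.3 rad/s); the robot touches nothing.
It fails at once if the stand is pushed with more than 18 N (contact force between stand and anything else above 18 N).
It fails at once if the rack is tipped over (angle between pen_rack's own z axis and vertical above 0.7 rad).
It fails at once if a loose bystander is shifted by more than 25 mm (distance of any of match_box, stamp_tin, ink_bottle, rubber_stamp from where it was at the start of the episode above 0.025 m).
It also fails if it takes over 72 s, if anything falls off the work surface, if the arm or the gripper's body presses on something with over 40 N, if the wrist force passes 120 N, or if a joint passes its speed limit or range.

## Working session

There is one attempt and no reset: what is moved stays moved. The work goes in short steps, Python scripts to look and compute and a shell command to move; the robot and the scene stay as the last step left them, time stands still between calls to the robot, and variables do not carry over. Pictures are saved under pics/ and viewed, at most 10 in all, crops included, and the job is handed in when it is done.

```bash
ls; mkdir -p pics
cat > h.py <<'E'
import numpy as np, cv2
from plant import get_obs, vision
from scipy.spatial.transform import Rotation as R
def K(c):
    f=192/np.tan(np.radians(c['vfov'])/2); return np.array([[f,0,c['cx']],[0,f,c['cy']],[0,0,1.]])
def toolT(o):
    T=np.eye(4);T[:3,:3]=R.from_euler('xyz',o['tcp_rot']).as_matrix();T[:3,3]=np.array(o['tool_pos']);return T
def cap(n):
    o=get_obs();c=vision.capture(n)
    if n=='wrist': c['pose']=toolT(o)@np.array(c['T_tool_cam'])
    c['pose']=np.array(c['pose']);return c
def ray(c,uv):
    p=cv2.undistortPoints(np.array(uv,float).reshape(-1,1,2),K(c),np.array(c['dist'],float)).reshape(-1,2)
    d=np.c_[p[:,0],-p[:,1],-np.ones(len(p))]@c['pose'][:3,:3].T
    return c['pose'][:3,3],d/np.linalg.norm(d,axis=1)[:,None]
def onz(c,uv,z):
    o,d=ray(c,uv);return o+d*((z-o[2])/d[:,2])[:,None]
def tri(c1,u1,c2,u2):
    A=np.zeros((3,3));b=np.zeros(3);L=[]
    for c,u in((c1,u1),(c2,u2)):
        o,d=ray(c,[u]);P=np.eye(3)-np.outer(d[0],d[0]);A+=P;b+=P@o;L.append((o,P))
    x=np.linalg.solve(A,b);return x,[np.linalg.norm(P@(x-o)) for o,P in L]
def proj(c,X):
    Y=(np.atleast_2d(X)-c['pose'][:3,3])@c['pose'][:3,:3];Y=Y*[1,-1,-1]
    return cv2.projectPoints(Y,np.zeros(3),np.zeros(3),K(c),np.array(c['dist'],float))[0].reshape(-1,2)
def save(c,n): cv2.imwrite('pics/'+n,c['pixels'][:,:,::-1])
E
python3 - <<'E'
from h import *
import pickle
print(get_obs())
ims=[]
for n in('scene','top'):
    c=cap(n);pickle.dump(c,open(n+'.pkl','wb'));print(n,c['vfov'],c['pose'][:3,3]);save(c,n+'0.png')
E
```

```text
pics
{'time': 0.0, 'joint_positions': array([-1.39396710e+00,  3.42711978e-01,  1.52506157e+00, -3.07115765e-05,
        1.27542506e+00, -1.45997049e-01]), 'dq': array([ 0.0005943 , -0.00152055, -0.0006676 ,  0.00080289, -0.00045055,
       -0.00016129]), 'tau': array([-2.60078123e-03, -4.31249964e+01, -2.44226450e+01,  7.14260526e-02,
        5.58605546e-02, -1.40630409e-04]), 'tool_pos': array([ 166.49097064, -497.43934078,  226.03501052]), 'tcp_rot': array([-3.13999951e+00, -2.04578234e-04,  3.22835077e-01]), 'contact_force': array([-0.64241324,  0.32240189, -0.13298543]), 'moment': array([ 0.04637342, -0.04359921,  0.01160622]), 'finger_force': 0.0, 'grip_width': 91.82229790121664}
scene 42.956790275189874 [-279.90680297  700.3991795   717.95117914]
top 47.53893422077776 [297.34147786 134.52671666 978.3538212 ]
```

View pics/scene0.png

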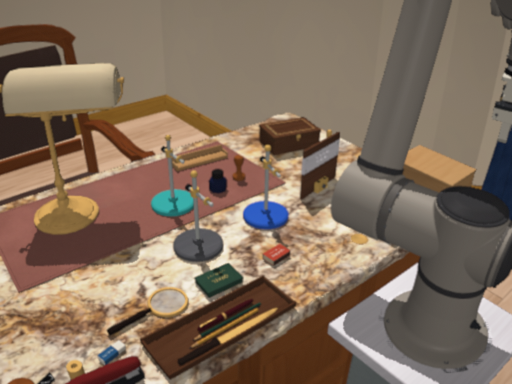

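View pics/top0.png

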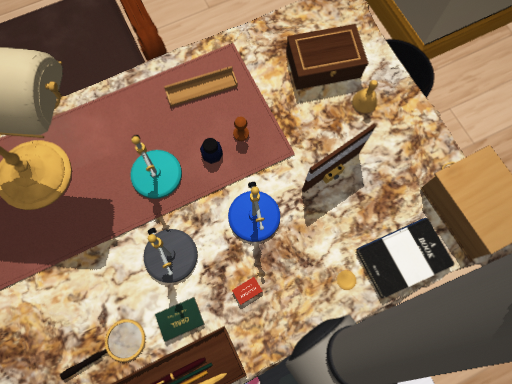

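Candidates for the stand are teal (scene 172,203), blue (265,215) and dark/steel (198,245; top 170,256). The steel one has the dark foot. Candidates for the rack are the board at scene (320,165) / top (340,160) and the wooden tray (top 200,88), which is not it. Next is a close crop of both.

Run:
```python
from h import *
import pickle
s=pickle.load(open('scene.pkl','rb'));t=pickle.load(open('top.pkl','rb'))
def cr(c,x,y,w,h,k): return cv2.resize(c['pixels'][y:y+h,x:x+w,::-1],(400,300),interpolation=cv2.INTER_CUBIC)
a=np.vstack([np.hstack([cr(s,150,165,100,75,4)+0,cr(t,125,215,100,75,4)]),np.hstack([cr(s,270,125,100,75,4),cr(t,290,120,100,75,4)])])
cv2.imwrite('pics/crop1.png',a)
```

```text
(no output)
```

View pics/crop1.png

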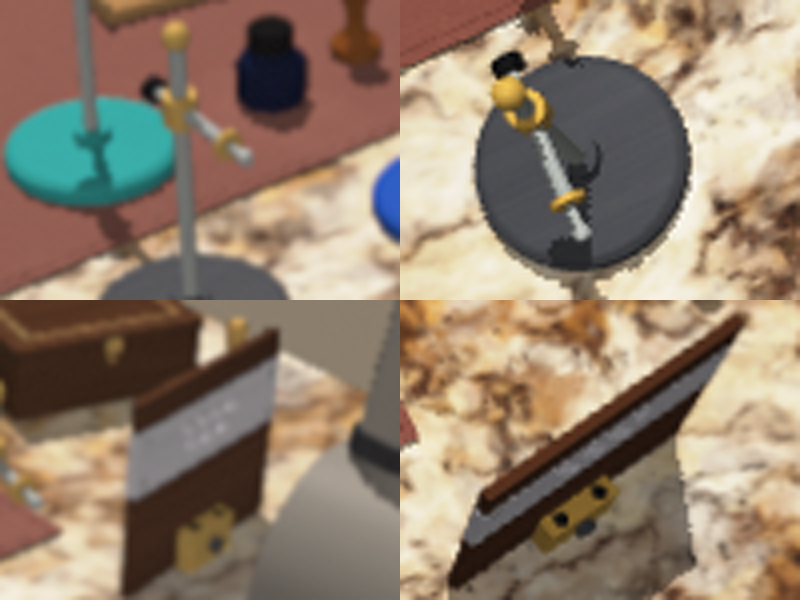

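The crop shows the steel stand with the stud nose at scene (212.5,205) / top (171,273.7), the shoulder at scene (207,201) / top (167,265), and the ball at scene (194,174) / top (152.5,239). The rack's top-edge ends are at scene (304.5,151) and (339.5,133), top (310.5,170) and (375.5,124.5), with the brass holder on the visible face.

Run:
```python
from h import *
import pickle
s=pickle.load(open('scene.pkl','rb'));t=pickle.load(open('top.pkl','rb'))
for n,a,b in [('nose',(212.5,205),(171,273.7)),('shoulder',(207,201.2),(167,265)),('ball',(194,174),(152.5,239)),('rackL',(304.5,151.2),(310.5,170)),('rackR',(339.5,133),(375.5,124.5)),
 ('holderTL',(270+177/4,125+240/4),(290+137/4,120+220/4)),('holderTR',(270+234/4,125+205/4),(290+220/4,120+180/4))]:
    x,e=tri(s,a,t,b);print(n,x.round(1),np.round(e,1))
# foot by mask
hsv=cv2.cvtColor(t['pixels'],cv2.COLOR_RGB2HSV)
m=((hsv[...,1]<50)&(hsv[...,2]<110)&(hsv[...,2]>40)).astype('u1');m[:, :140]=0;m[:,202:]=0;m[:222]=0;m[290:]=0
m=cv2.morphologyEx(m,cv2.MORPH_OPEN,np.ones((3,3)))
cs=max(cv2.findContours(m,0,1)[0],key=cv2.contourArea)
P=onz(t,cv2.convexHull(cs).reshape(-1,2),24)[:,:2];print('foot',cv2.minEnclosingCircle(P.astype('f4')))
print(onz(t,[(302.5,191)],0),onz(s,[(300.5,198.3)],0))
```

```text
nose [451.4 222.8 149.9] [1. 1.]
shoulder [470.1 223.6 150.2] [0.5 0.5]
ball [515.6 224.4 197.1] [0. 0.]
rackL [ 519.4 -112.1  148.4] [1.1 1.1]
rackR [ 551.8 -284.1  141.7] [0. 0.]
holderTL [ 529.7 -172.6   19.3] [0.3 0.3]
holderTR [ 526.6 -224.4   31.3] [1.3 1.3]
foot ((513.7362060546875, 222.91098022460938), 59.218841552734375)
[[ 521.99054772 -113.34739249    0.        ]] [[ 523.56704811 -115.62331856    0.        ]]
```

```bash
cat >> h.py <<'E'
def to(p,psi,roll=np.pi):
    "dp (m) and rotation, in tool axes, to world p (mm), tool down with yaw psi"
    o=get_obs();T=toolT(o);Rg=R.from_euler('xyz',[roll,0,psi]).as_matrix()
    dp=T[:3,:3].T@(np.array(p)-T[:3,3])/1000;rv=R.from_matrix(T[:3,:3].T@Rg).as_rotvec()
    print('dp',dp.round(4),'rot',rv.round(4),'| at',T[:3,3].round(1),np.round(o['tcp_rot'],3),'t',round(o['time'],2),'F',np.round(o['contact_force'],2),'w',round(o['grip_width'],1))
E
python3 - <<'E'
from h import *
c=cap('wrist');print(np.round(c['T_tool_cam'],3),c['vfov'])
import pickle
t=pickle.load(open('top.pkl','rb'));print(onz(t,[(255,215),(157,174),(211,150),(240,128),(247,290),(362,100),(445,200)],24).round())
to((520,-190,340),1.756);to((350,-340,340),1.0)
E
```

```text
[[   0.       0.952    0.308   84.533]
 [   1.      -0.      -0.      -1.675]
 [  -0.       0.308   -0.952 -157.561]
 [   0.       0.       0.       1.   ]] 58.601087808856306
[[ 513.   16.   24.]
 [ 701.  177.   24.]
 [ 701.   39.   24.]
 [ 723.  -47.   24.]
 [ 372.  104.   24.]
 [ 659. -347.   24.]
 [ 357. -386.   24.]]
dp [ 0.4328 -0.1797 -0.1135] rot [-8.0000e-04 -1.0000e-03 -1.4332e+00] | at [ 166.5 -497.6  226.2] [-3.14  -0.     0.323] t 0.15 F [0.28 0.16 0.91] w 91.9
dp [ 0.224  -0.0914 -0.1137] rot [-1.100e-03 -6.000e-04 -6.772e-01] | at [ 166.5 -497.6  226.2] [-3.14  -0.     0.323] t 0.15 F [0.28 0.16 0.91] w 91.9
```

```bash
python3 -m pendant '{"dp":[[0,0,-0.04],[0,0,-0.08],[0.05,-0.02,-0.104],[0.1,-0.04,-0.104],[0.15,-0.06,-0.104],[0.2,-0.08,-0.104],[0.25,-0.1,-0.104],[0.3,-0.12,-0.104]],"rotation":[[0,0,-0.18],[0,0,-0.36],[0,0,-0.54],[0,0,-0.72],[0,0,-0.9],[0,0,-1.08],[0,0,-1.26],[0,0,-1.433]]}'
python3 - <<'E'
from h import *
to((460,-150,330),1.756)
E
```

```text
time: 1.15
tool_pos: [414.1, -287.5, 330.6]
tcp_rot: [-3.141, -0.0, 1.761]
contact_force: [0.3, -1.3, 0.8]
grip_width: 91.7
finger_force: 0.0
dp [0.1264 0.0711 0.0006] rot [-0.0001 -0.0001  0.0054] | at [ 414.1 -287.5  330.6] [-3.141 -0.     1.761] t 1.15 F [ 0.31 -1.31  0.83] w 91.7
```

```bash
python3 -m pendant '{"dp":[[0.04,0.02,0],[0.085,0.045,0],[0.126,0.071,0],[0.126,0.071,0],[0.126,0.071,0]],"rotation":[[0,0,0],[0,0,0],[0,0,0],[0,0,0],[0,0,0]]}'
python3 - <<'E'
from h import *
import pickle
c=cap('wrist');pickle.dump(c,open('w1.pkl','wb'))
cv2.imwrite('pics/w1.png',cv2.resize(c['pixels'][:,:,::-1],(800,600),interpolation=cv2.INTER_CUBIC))
to((590,-150,330),1.756)
E
```

```text
time: 1.78
tool_pos: [459.5, -152.3, 330.5]
tcp_rot: [-3.141, 0.0, 1.756]
contact_force: [-0.9, -0.9, -0.4]
grip_width: 91.8
finger_force: 0.0
dp [-0.0212  0.129   0.0004] rot [-0.0006  0.0002 -0.0009] | at [ 459.3 -152.8  330.5] [-3.141  0.     1.755] t 1.82 F [-0.9   0.71  1.21] w 91.8
```

View pics/w1.png

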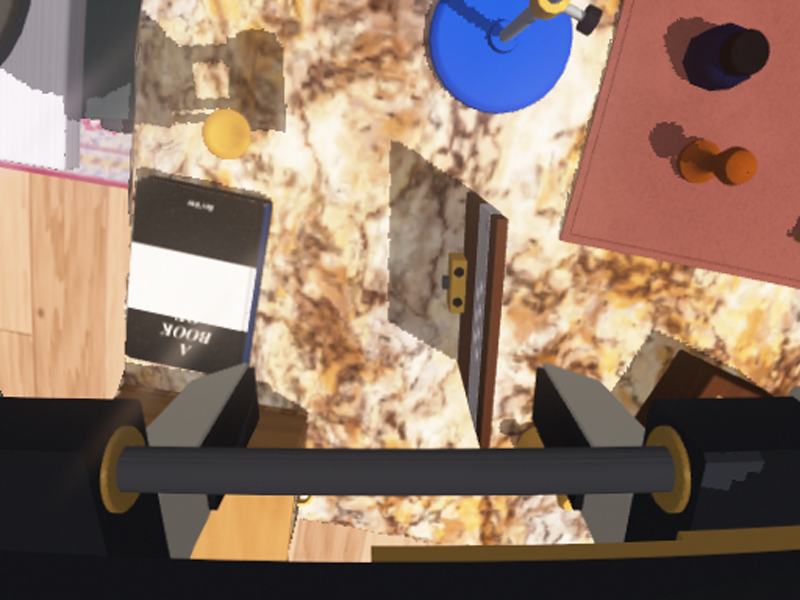

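Wrist view: the rack's brown top edge runs from display (498,215) down under the gripper rail at (490,448), with the brass holder at (457,283). I'll take a second wrist place further along to see the whole rack.

```bash
python3 -m pendant '{"dp":[[0.04,0,-0.01],[0.075,0,-0.02],[0.075,0,-0.02],[0.075,0,-0.02]],"rotation":[[0,0,0],[0,0,0],[0,0,0],[0,0,0]]}'
python3 - <<'E'
from h import *
import pickle
c=cap('wrist');pickle.dump(c,open('w2.pkl','wb'))
cv2.imwrite('pics/w2.png',cv2.resize(c['pixels'][120:300,180:420,::-1],(800,600),interpolation=cv2.INTER_CUBIC))
to((590,-150,330),1.756)
E
```

```text
time: 2.33
tool_pos: [445.8, -79.5, 350.5]
tcp_rot: [-3.141, 0.001, 1.754]
contact_force: [0.4, 0.3, 0.2]
grip_width: 92.0
finger_force: 0.0
dp [-0.0955  0.129   0.0202] rot [-0.0008  0.0002 -0.0019] | at [445.8 -79.6 350.3] [-3.141  0.     1.754] t 2.38 F [-0.38  0.12  0.11] w 92.0
```

View pics/w2.png

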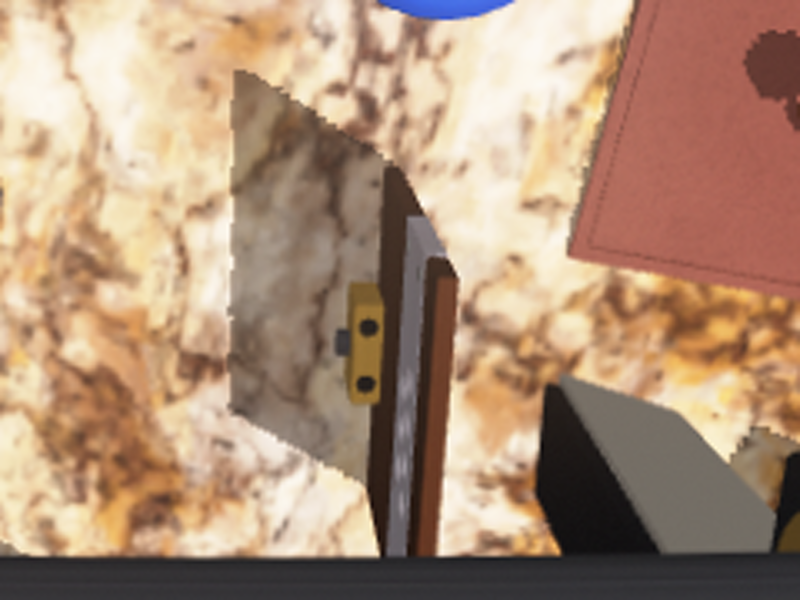

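Run:
```python
from h import *
import pickle
a,b,t,s=[pickle.load(open(n+'.pkl','rb')) for n in('w1','w2','top','scene')]
A=lambda u,v:(u*.64-.18,v*.64-.18)
B=lambda u,v:(180+u*.3-.35,120+v*.3-.35)
pr={'Lfront':(A(490,214),B(428,258)),'Lback':(A(507,217),B(457,276)),'hTL':(A(467,253),B(382,284)),'hTR':(A(464,313),B(378,405)),'bootL':(A(468,191),B(386,166))}
for n,(p,q) in pr.items():
    x,e=tri(a,p,b,q);print(n,x.round(1),np.round(e,1))
L=onz(a,[A(490,214),A(507,217)],150).mean(0);print('L w1',L)
L2=onz(b,[B(428,258),B(457,276)],150).mean(0);print('L w2',L2)
N=onz(a,[A(481,447),A(493,447)],150).mean(0);N2=onz(b,[B(412,555),B(436,555)],150).mean(0);print('near',N,N2)
print('R top',onz(t,[(375.5,124.5)],150),'R scene',onz(s,[(339.5,133)],150), 'L top',onz(t,[(310.5,170)],150),'L scene',onz(s,[(304.5,151.2)],150))
d=(L-N)[:2];d/=np.linalg.norm(d);print('yaw',np.arctan2(-d[0],d[1]),np.arctan2(-(L2-N2)[0],(L2-N2)[1]))
for c,P in((a,[A(467,253),A(464,313)]),(b,[B(382,284),B(378,405)])):
    for z in (29,32): h=onz(c,P,z);print(z,h.round(1),'rel L along',((h-(L+L2)/2)[:,:2]@d).round(1))
```

```text
Lfront [ 517.8 -111.2  128.7] [0.5 0.5]
Lback [ 523.6 -108.2  152.9] [0.1 0.1]
hTL [ 529.3 -165.4    5.3] [0.7 0.7]
hTR [ 534.7 -214.3   33.2] [0.2 0.2]
bootL [ 518.6 -110.1    2.1] [0.2 0.2]
L w1 [ 518.57531567 -108.61070357  150.        ]
L w2 [ 518.93216667 -106.86348125  150.        ]
near [ 552.00834443 -275.63719037  150.        ] [ 539.00163881 -216.69259036  150.        ]
R top [[ 549.28351221 -280.01586477  150.        ]] R scene [[ 539.87782338 -270.02881506  150.        ]] L top [[ 519.78341234 -110.82538936  150.        ]] L scene [[ 516.45453455 -110.69837183  150.        ]]
yaw 0.19755519894457596 0.18073951372207522
29 [[ 525.8 -160.6   29. ]
 [ 535.7 -215.6   29. ]] rel L along [ -53.2 -109.1]
32 [[ 525.3 -160.    32. ]
 [ 535.1 -214.7   32. ]] rel L along [ -52.5 -108.1]
29 [[ 524.  -157.4   29. ]
 [ 535.4 -216.3   29. ]] rel L along [ -49.8 -109.7]
32 [[ 523.4 -156.4   32. ]
 [ 534.7 -214.9   32. ]] rel L along [ -48.6 -108.2]
```

The holder comes out 50–60 mm wide, which isn't good enough for choosing a hole. I'll take one better-placed view with the camera abreast of the rack's middle.

```bash
python3 -m pendant '{"dp":[[-0.05,0,0.01],[-0.1,0,0.02],[-0.15,0,0.02],[-0.15,0,0.02],[-0.15,0,0.02]],"rotation":[[0,0,0],[0,0,0],[0,0,0],[0,0,0],[0,0,0]]}'
python3 - <<'E'
from h import *
import pickle
c=cap('wrist');pickle.dump(c,open('w3.pkl','wb'))
print(c['pose'][:3,3],proj(c,[[519,-110,150],[551,-280,150],[519,-110,0],[551,-280,0]]).round())
cv2.imwrite('pics/w3.png',cv2.resize(c['pixels'][90:270,180:420,::-1],(800,600),interpolation=cv2.INTER_CUBIC))
to((590,-150,330),1.756)
E
```

```text
time: 3.0
tool_pos: [473.0, -226.3, 330.1]
tcp_rot: [-3.141, -0.001, 1.754]
contact_force: [0.2, 0.9, -0.3]
grip_width: 92.2
finger_force: 0.0
[ 457.92455099 -142.14660391  487.7118191 ] [[323.  59.]
 [314. 230.]
 [302.  66.]
 [297. 188.]]
dp [0.0529 0.1288 0.0004] rot [-0.0004 -0.0006 -0.0008] | at [ 473.1 -225.6  330.5] [-3.141e+00 -1.000e-03  1.755e+00] t 3.05 F [ 0.09 -0.09  0.18] w 92.0
```

View pics/w3.png

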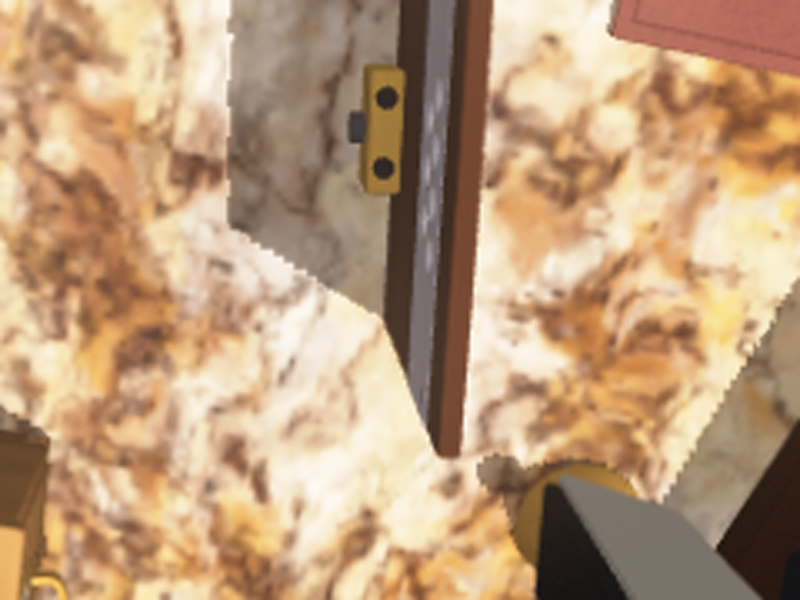

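Run:
```python
from h import *
import pickle
c=pickle.load(open('w3.pkl','rb'));g=c['pixels'].astype(int)
for r in range(42,78,2): print(r,' '.join('%d,%d,%d'%tuple(g[r,x]) for x in range(296,332,4)))
B=lambda u,v:(180+u*.3-.35,90+v*.3-.35)
for z in(0,):print('Rbot',onz(c,[B(384,317)],0).round(1))
print('Rtop',onz(c,[B(433,456),B(460,456)],150).round(1))
for z in(30,32):print('hold',onz(c,[B(404,66),B(400,193)],z).round(1),onz(c,[B(364,66),B(360,192)],z).round(1),'dots',onz(c,[B(387,97),B(384,167)],z).round(1))
print('screw',onz(c,[B(357,127)],18).round(1))
```

```text
42 156,118,97 239,219,190 154,120,99 222,186,155 246,230,199 247,232,203 245,230,197 248,236,202 251,243,223
44 124,91,76 227,195,167 226,192,160 231,199,166 246,231,203 244,227,195 231,199,167 249,238,207 251,243,224
46 109,80,67 210,174,143 240,218,182 229,195,160 247,231,205 231,201,169 203,166,135 249,238,207 251,244,228
48 111,78,63 204,165,134 240,218,184 210,172,137 244,226,196 218,182,150 206,167,132 249,238,207 251,244,228
50 121,85,69 201,163,134 228,193,161 175,136,106 232,201,167 224,188,155 222,187,148 248,235,201 251,245,233
52 157,113,90 223,187,155 198,158,128 180,142,112 225,189,155 225,189,156 236,213,174 247,232,193 252,247,236
54 167,124,99 239,214,181 199,162,132 218,178,143 228,196,162 200,160,131 243,226,184 247,233,198 252,248,239
56 198,158,129 243,222,187 194,155,125 234,203,166 230,202,167 190,150,119 246,232,195 249,237,209 252,248,238
58 171,133,109 235,207,170 180,138,109 234,205,169 230,199,163 206,167,130 248,235,203 250,241,220 251,245,231
60 104,77,62 227,191,156 179,139,108 225,191,156 230,197,163 237,211,167 245,231,197 239,224,194 241,228,207
62 1
[... 510 characters left out ...]
23,100,81 73,52,41 73,53,42 123,111,112 134,124,124 74,55,43 127,81,58 125,80,57
74 132,109,93 110,87,70 73,52,41 72,52,41 121,110,111 121,109,107 74,55,44 126,79,56 125,78,58
76 159,136,114 104,82,67 72,52,40 75,56,46 122,111,112 130,116,115 75,56,44 126,79,56 134,82,59
Rbot [[ 546.4 -275.3   -0. ]]
Rtop [[ 545.1 -277.2  150. ]
 [ 553.7 -275.6  150. ]]
hold [[ 526.2 -164.9   30. ]
 [ 535.8 -214.6   30. ]] [[ 510.7 -167.8   30. ]
 [ 519.7 -217.2   30. ]] dots [[ 522.2 -177.9   30. ]
 [ 527.1 -205.4   30. ]]
hold [[ 525.9 -164.8   32. ]
 [ 535.5 -214.3   32. ]] [[ 510.5 -167.7   32. ]
 [ 519.5 -216.9   32. ]] dots [[ 522.  -177.8   32. ]
 [ 526.8 -205.1   32. ]]
screw [[ 514.5 -193.    18. ]]
```

Run:
```python
from h import *
import pickle
c=pickle.load(open('w3.pkl','rb'));g=c['pixels'].astype(int)
print([tuple(g[66,x]) for x in range(318,334)])
Lb=onz(c,[(302.5,67)],0)[0];Rb=onz(c,[(180+384*.3-.35,90+317*.3-.35)],0)[0]
Lt=onz(c,[(319,60.8),(330,60.8)],150);Rt=onz(c,[(309.5,226.4),(317.6,226.4)],150)
print(Lb,Rb,np.linalg.norm(Lb-Rb),Lt,Rt)
Lt,Rt=Lt.mean(0),Rt.mean(0)
for L,Q in((Lb,Rb),(Lt,Rt)):
    w=np.linalg.norm((L-Q)[:2]);d=(L-Q)[:2]/w;m=(L+Q)[:2]/2
    print('w',w,'yaw',np.arctan2(-d[0],d[1]),'mid',m,[round(float((np.array(p)-m)@d),1) for p in((526,-164.9),(535.6,-214.5),(510.6,-167.7),(519.6,-217),(522.1,-177.9),(527,-205.3),(514.5,-193))])
to((535,-194,240),1.756)
```

```text
[(np.int64(85), np.int64(63), np.int64(53)), (np.int64(78), np.int64(58), np.int64(47)), (np.int64(78), np.int64(57), np.int64(46)), (np.int64(82), np.int64(59), np.int64(46)), (np.int64(107), np.int64(71), np.int64(53)), (np.int64(126), np.int64(81), np.int64(58)), (np.int64(128), np.int64(81), np.int64(59)), (np.int64(127), np.int64(81), np.int64(58)), (np.int64(128), np.int64(81), np.int64(58)), (np.int64(128), np.int64(83), np.int64(59)), (np.int64(127), np.int64(80), np.int64(59)), (np.int64(149), np.int64(104), np.int64(79)), (np.int64(237), np.int64(216), np.int64(187)), (np.int64(246), np.int64(232), np.int64(207)), (np.int64(249), np.int64(239), np.int64(219)), (np.int64(250), np.int64(239), np.int64(219))]
[ 520.47218234 -110.64751042    0.        ] [ 5.46359334e+02 -2.75298543e+02 -5.68434189e-14] 166.67365477174428 [[ 515.20731273 -111.95179036  150.        ]
 [ 525.35801807 -109.94644912  150.        ]] [[ 545.00949615 -277.11380044  150.        ]
 [ 553.62223362 -275.53741073  150.        ]]
w 166.67365477174428 yaw 0.15594772773517349 mid [ 533.415758  -192.9730268] [28.9, -21.6, 28.5, -21.6, 16.6, -11.2, 2.9]
w 167.90565428922295 yaw 0.17378723582599157 mid [ 534.79926514 -193.63736266] [29.8, -20.7, 29.7, -20.4, 17.7, -10.1, 4.1]
dp [0.0197 0.0667 0.0904] rot [-0.0004 -0.0006 -0.0008] | at [ 473.1 -225.6  330.5] [-3.141e+00 -1.000e-03  1.755e+00] t 3.05 F [ 0.09 -0.09  0.18] w 92.0
```

Holder middle is at rack y ≈ +4 mm (towards world +y), so the balance is ≈ +2.7 mm and the y = 0 hole (lower row, 96 mm) is the best one. The rack is at (534,-193) with yaw 0.175. Next I grip the top edge above the balance point.

```bash
python3 -m pendant '{"dp":[[0.0117,0.033,0.02],[0.0233,0.0661,0.04],[0.0233,0.0661,0.09],[0.0233,0.0661,0.14],[0.0233,0.0661,0.18],[0.0233,0.0661,0.1975],[0.0233,0.0661,0.1975],[0.0233,0.0661,0.1975]],"rotation":[[0,0,0.009],[0,0,0.009],[0,0,0.009],[0,0,0.009],[0,0,0.009],[0,0,0.009],[0,0,0.009],[0,0,0.009]]}'
python3 -c "
from h import *
to((533.8,-190.6,133),1.746)"
```

```text
time: 4.05
tool_pos: [534.8, -190.5, 134.6]
tcp_rot: [3.14, 0.001, 1.748]
contact_force: [-0.1, -0.0, -0.1]
grip_width: 91.5
finger_force: 0.0
dp [ 0.     -0.001   0.0016] rot [0.0017 0.0014 0.0016] | at [ 534.8 -190.5  134.6] [3.140e+00 1.000e-03 1.748e+00] t 4.05 F [-0.12 -0.   -0.11] w 91.5
```

```bash
python3 -m pendant '{"dp":[[0,-0.001,0.0015],[0,-0.001,0.0015],[0,-0.001,0.0015],[0,-0.001,0.0015],[0,-0.001,0.0015],[0,-0.001,0.0015]],"rotation":[[0,0,0],[0,0,0],[0,0,0],[0,0,0],[0,0,0],[0,0,0]]}' 0.0
python3 -m pendant '{"dp":[[0,0,-0.01],[0,0,-0.03],[0,0,-0.06],[0,0,-0.09],[0,0,-0.1],[0,0,-0.1],[0,0,-0.1]],"rotation":[[0,0,0],[0,0,0],[0,0,0],[0,0,0],[0,0,0],[0,0,0],[0,0,0]]}'
python3 - <<'E'
from h import *
M=[];F=[]
for i in range(12): M.append(0);c=cap('wrist') if i<2 else None;o=get_obs();M[-1]=o['moment'];F.append(o['contact_force'])
print(np.mean(M[:3],0),np.mean(F[:3],0),np.std(M,0),o['finger_force'])
import pickle;pickle.dump(c,open('w4.pkl','wb'))
cv2.imwrite('pics/w4.png',cv2.resize(c['pixels'][150:384,130:442,::-1],(800,600),interpolation=cv2.INTER_CUBIC))
to((390,-150,230),1.571)
E
```

```text
time: 4.8
tool_pos: [533.1, -190.9, 131.7]
tcp_rot: [-3.142, 0.0, 1.747]
contact_force: [0.6, -0.5, 0.6]
grip_width: 37.1
finger_force: 0.0
time: 5.68
tool_pos: [532.6, -190.6, 230.5]
tcp_rot: [-3.14, -0.001, 1.747]
contact_force: [0.4, 0.1, 0.1]
grip_width: 0.2
finger_force: 0.0
[ 0.00819669 -0.15736505 -0.00347197] [-0.22388566 -0.36278155 -0.46501823] [0.01591865 0.00971289 0.00311605] 0.0Traceback (most recent call last):
  File "<stdin>", line 6, in <module>
TypeError: 'NoneType' object is not subscriptable
```

The fingers were still closing when I lifted, so they closed on nothing. I'll check the rack before retrying.

```bash
python3 -m pendant '{"dp":[[0,0,0],[0,0,0]],"rotation":[[0,0,0],[0,0,0]]}' 0.0918
python3 - <<'E'
from h import *
import pickle
c=cap('wrist');pickle.dump(c,open('w4.pkl','wb'))
t=cap('top');
a=cv2.resize(c['pixels'][:,:,::-1],(400,300));b=cv2.resize(t['pixels'][90:240,260:460,::-1],(400,300),interpolation=cv2.INTER_CUBIC)
cv2.imwrite('pics/w4.png',np.hstack([a,b]))
t0=pickle.load(open('top.pkl','rb'));d=np.abs(t['pixels'].astype(int)-t0['pixels']).sum(2)
to((533.8,-190.6,133),1.746)
E
```

```text
time: 6.02
tool_pos: [533.0, -190.8, 231.4]
tcp_rot: [-3.141, -0.0, 1.747]
contact_force: [-1.0, 0.6, -0.0]
grip_width: 15.8
finger_force: 0.0
dp [0.0001 0.0007 0.0986] rot [-0.0002 -0.      0.0008] | at [ 533.1 -190.8  231.6] [-3.141 -0.     1.747] t 6.12 F [-0.19 -0.54  0.21] w 24.1
```

View pics/w4.png

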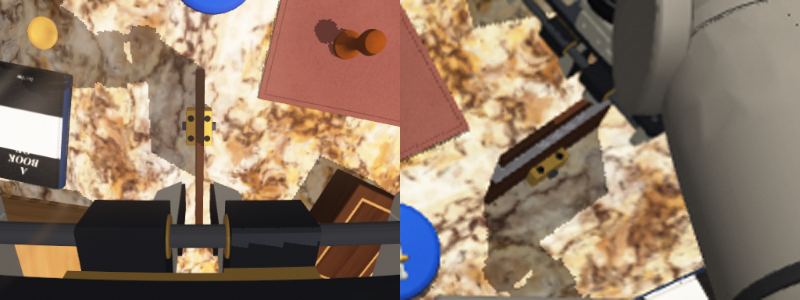

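The rack stands untouched, centred between the fingers (its edge at x≈200 in the left half). I'll descend again with a smaller opening and close fully.

```bash
python3 -m pendant '{"dp":[[0,0,0],[0,0,0.02],[0,0,0.04],[0,0,0.07],[0,0.0005,0.09],[0,0.0005,0.0986],[0,0.0005,0.0986],[0,0.0005,0.0986]],"rotation":[[0,0,0],[0,0,0],[0,0,0],[0,0,0],[0,0,0],[0,0,0],[0,0,0],[0,0,0]]}' 0.05
python3 - <<'E'
from h import *
to((533.8,-190.6,133),1.746)
import pickle
c=pickle.load(open('w4.pkl','rb'));g=c['pixels'];hsv=cv2.cvtColor(g,cv2.COLOR_RGB2HSV)
sub=hsv[120:200,225:285];
m=((sub[...,0]>18)&(sub[...,0]<30)&(sub[...,1]>140)&(sub[...,2]>80)).astype('u1')
n,l,st,ce=cv2.connectedComponentsWithStats(m);print([(s.tolist()) for s in st[1:] if s[4]>15])
gg=g[:,256].astype(int)
for r in list(range(80,96)):print(r,[g[r,x].tolist() for x in (254,256,258)])
E
python3 -m pendant '{"dp":[[0,0,0],[0,0,0],[0,0,0],[0,0,0],[0,0,0],[0,0,0],[0,0,0]],"rotation":[[0,0,0],[0,0,0],[0,0,0],[0,0,0],[0,0,0],[0,0,0],[0,0,0]]}' 0.0
```

```text
time: 7.12
tool_pos: [534.1, -191.1, 134.1]
tcp_rot: [3.14, 0.001, 1.747]
contact_force: [0.6, 0.2, 0.9]
grip_width: 50.1
finger_force: 0.0
dp [ 0.0005 -0.0003  0.0011] rot [0.0014 0.0012 0.0007] | at [ 534.1 -191.1  134.1] [3.140e+00 1.000e-03 1.747e+00] t 7.12 F [0.6  0.21 0.9 ] w 50.1
[[14, 21, 11, 9, 38], [36, 22, 11, 44, 327], [14, 32, 10, 22, 111]]
80 [[225, 188, 153], [184, 147, 116], [191, 154, 120]]
81 [[227, 193, 156], [188, 151, 119], [178, 141, 109]]
82 [[223, 188, 151], [187, 149, 118], [169, 134, 102]]
83 [[191, 157, 126], [187, 150, 119], [166, 129, 102]]
84 [[135, 109, 88], [184, 146, 116], [164, 128, 102]]
85 [[113, 88, 70], [145, 111, 87], [153, 118, 94]]
86 [[103, 84, 77], [103, 84, 77], [129, 103, 91]]
87 [[108, 91, 85], [109, 90, 85], [107, 89, 83]]
88 [[90, 67, 55], [92, 67, 56], [88, 65, 53]]
89 [[84, 59, 45], [84, 59, 45], [86, 60, 47]]
90 [[85, 59, 46], [85, 60, 47], [86, 61, 47]]
91 [[84, 59, 45], [85, 60, 46], [85, 60, 46]]
92 [[85, 59, 46], [85, 59, 46], [86, 61, 46]]
93 [[85, 59, 46], [85, 60, 46], [85, 60, 46]]
94 [[85, 58, 45], [84, 58, 45], [86, 61, 47]]
95 [[84, 58, 45], [84, 60, 46], [85, 60, 46]]
time: 8.0
tool_pos: [533.7, -190.7, 133.1]
tcp_rot: [3.141, 0.0, 1.747]
contact_force: [1.7, -0.2, -0.8]
grip_width: 7.7
finger_force: 30.0
```

```bash
python3 -m pendant '{"dp":[[0,0,-0.01],[0,0,-0.03],[0,0,-0.06],[0,0,-0.085],[0,0,-0.1],[0,0,-0.1],[0,0,-0.1],[0,0,-0.1]],"rotation":[[0,0,0],[0,0,0],[0,0,0],[0,0,0],[0,0,0],[0,0,0],[0,0,0],[0,0,0]]}'
python3 - <<'E'
from h import *
M=[];F=[]
for i in range(8): cap('top');o=get_obs();M.append(o['moment']);F.append(o['contact_force'])
print(np.mean(M,0),np.std(M,0),np.mean(F,0),o['finger_force'])
to((385,-150,233),1.571);to((385,220,233),1.571)
E
```

```text
time: 9.0
tool_pos: [533.1, -190.5, 231.9]
tcp_rot: [-3.14, -0.001, 1.747]
contact_force: [0.8, -0.2, -4.2]
grip_width: 7.4
finger_force: 30.0
[ 0.00403686 -0.1091917   0.01018338] [0.02612738 0.02501241 0.04207362] [ 0.21480987  0.06456458 -4.06574028] 29.991789758205414
dp [ 6.620e-02 -1.392e-01  1.000e-04] rot [-1.000e-04  0.000e+00  1.758e-01] | at [ 533.6 -190.8  233. ] [-3.141  0.     1.747] t 9.4 F [ 0.71  0.83 -4.18] w 7.7
dp [ 0.4304 -0.0744  0.    ] rot [-1.000e-04  0.000e+00  1.758e-01] | at [ 533.6 -190.8  233. ] [-3.141  0.     1.747] t 9.4 F [ 0.71  0.83 -4.18] w 7.7
```

```bash
python3 -m pendant '{"dp":[[0.01,-0.02,0],[0.03,-0.06,0],[0.05,-0.1,0],[0.07,-0.134,0],[0.11,-0.131,0],[0.15,-0.124,0],[0.19,-0.117,0],[0.23,-0.11,0]],"rotation":[[0,0,0],[0,0,0.04],[0,0,0.09],[0,0,0.13],[0,0,0.17],[0,0,0.1758],[0,0,0.1758],[0,0,0.1758]]}'
python3 - <<'E'
from h import *
to((385,130,233),1.571)
E
```

```text
time: 10.4
tool_pos: [385.0, 17.6, 233.5]
tcp_rot: [3.14, 0.0, 1.571]
contact_force: [1.0, -0.3, -4.5]
grip_width: 7.6
finger_force: 30.0
dp [ 0.1124 -0.      0.0005] rot [ 0.0014  0.0002 -0.0004] | at [385.   17.6 233.5] [3.14  0.    1.571] t 10.4 F [ 0.96 -0.32 -4.47] w 7.6
```

```bash
python3 -m pendant '{"dp":[[0.035,0,0],[0.07,0,0],[0.1,0,0],[0.117,0,0],[0.117,0,0],[0.117,0,0]],"rotation":[[0,0,0],[0,0,0],[0,0,0],[0,0,0],[0,0,0],[0,0,0]]}'
cat > snap.py <<'E'
from h import *
import pickle,sys
c=cap('wrist');pickle.dump(c,open(sys.argv[1]+'.pkl','wb'));print(proj(c,[[447,223,150],[515,223,150],[515,223,197]]).round())
to((385,190,233),1.571)
E
python3 snap.py a1
python3 -m pendant '{"dp":[[0.03,0,0],[0.055,0,0],[0.055,0,0],[0.055,0,0]],"rotation":[[0,0,0],[0,0,0],[0,0,0],[0,0,0]]}'
python3 snap.py a2
python3 - <<'E'
from h import *
import pickle
o=[]
for n in('a1','a2'):
    c=pickle.load(open(n+'.pkl','rb'));p=proj(c,[[480,223,160]])[0].astype(int);x=min(max(p[0]-50,0),412);y=min(max(p[1]-75,0),234)
    print(n,x,y);o.append(cv2.resize(c['pixels'][y:y+150,x:x+100,::-1],(400,600),interpolation=cv2.INTER_CUBIC))
cv2.imwrite('pics/a.png',np.hstack(o))
E
```

```text
time: 11.15
tool_pos: [385.0, 133.0, 233.2]
tcp_rot: [3.141, 0.0, 1.571]
contact_force: [0.2, 0.8, -3.7]
grip_width: 7.5
finger_force: 30.0
[[344.  75.]
 [442.  78.]
 [485.  78.]]
dp [ 0.0572 -0.0001  0.0001] rot [ 0.0002  0.0004 -0.0006] | at [385.1 132.8 233.2] [3.141 0.    1.57 ] t 11.2 F [ 0.53 -0.06 -3.83] w 7.9
time: 11.7
tool_pos: [385.0, 187.6, 233.0]
tcp_rot: [-3.141, 0.001, 1.571]
contact_force: [0.2, -0.1, -4.5]
grip_width: 7.6
finger_force: 30.0
[[339. 155.]
 [431. 155.]
 [468. 172.]]
dp [ 0.0025 -0.0001  0.0001] rot [-0.0001  0.0006 -0.0009] | at [385.1 187.5 233.1] [-3.141e+00  1.000e-03  1.570e+00] t 11.75 F [-0.42 -0.46 -3.46] w 7.7
a1 348 1
a2 339 82
```

View pics/a.png

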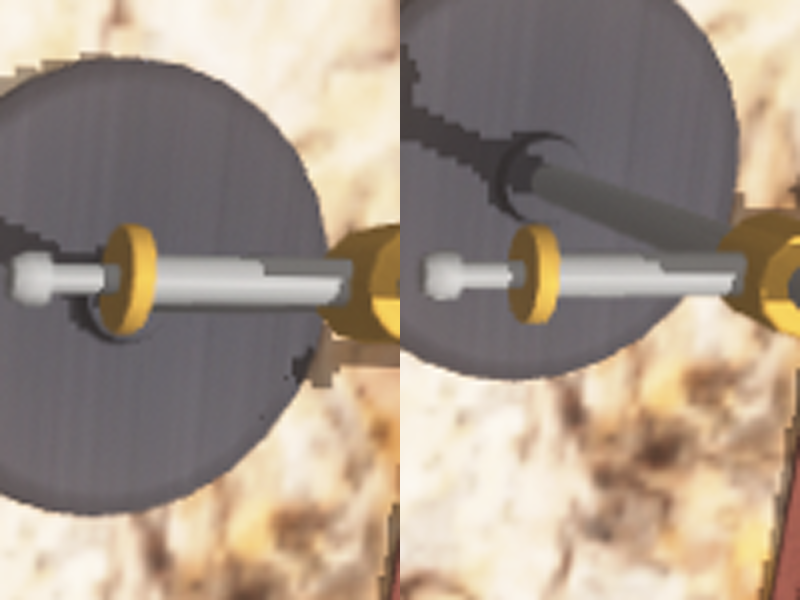

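The view shows the stud level along x: head centre at crop (31,278) in the left and (443,276) in the right, shoulder at (130,279) and (535,275). Triangulating.

Run:
```python
from h import *
import pickle
a,b,s,t=[pickle.load(open(n+'.pkl','rb')) for n in('a1','a2','scene','top')]
A=lambda x,y:(348+x/4-.4,1+y/4-.4);B=lambda x,y:(339+x/4-.4,82+y/4-.4)
for n,p,q in(('head',A(31,278),B(43,276)),('should',A(130,279),B(135,275)),('far',A(345,283),B(343,273)),('nose',A(12,278),B(26,276))):
    x,e=tri(a,p,b,q);print(n,x.round(1),np.round(e,1))
for z in(147,150,153,156): print(z,onz(a,[A(12,278),A(31,278),A(130,279),A(345,283)],z)[:,:2].round(1).tolist(),onz(b,[B(26,276),B(43,276),B(135,275),B(343,273)],z)[:,:2].round(1).tolist())
x,e=tri(s,(212,204.6),t,(170.7,273));print(x,e)
```

```text
head [453.8 226.4 151.9] [0.1 0.1]
should [470.7 226.6 151.4] [0. 0.]
far [509.6 226.9 149.5] [0.3 0.3]
nose [450.7 226.4 151.7] [0.2 0.2]
147 [[451.8, 226.5], [455.1, 226.6], [472.3, 226.7], [510.5, 227.0]] [[452.2, 225.5], [455.3, 225.5], [472.3, 225.7], [511.2, 226.4]]
150 [[451.0, 226.4], [454.3, 226.5], [471.2, 226.6], [508.9, 226.9]] [[451.4, 226.0], [454.5, 226.1], [471.2, 226.3], [509.7, 227.0]]
153 [[450.2, 226.4], [453.4, 226.4], [470.2, 226.5], [507.4, 226.8]] [[450.6, 226.6], [453.6, 226.6], [470.1, 226.9], [508.1, 227.6]]
156 [[449.4, 226.3], [452.5, 226.3], [469.1, 226.4], [505.8, 226.7]] [[449.7, 227.2], [452.7, 227.2], [469.0, 227.5], [506.6, 228.2]]
[452.91218024 222.85655747 150.1585112 ] [np.float64(0.8867184451472568), np.float64(0.8867184451473219)]
```

```bash
python3 -m pendant '{"dp":[[0.02,0.01,0.02],[0.04,0.025,0.04],[0.0417,0.04,0.0456],[0.0417,0.045,0.0456],[0.0417,0.045,0.0456],[0.0417,0.045,0.0456]],"rotation":[[0,0,0],[0,0,0],[0,0,0],[0,0,0],[0,0,0],[0,0,0]]}'
python3 - <<'E'
from h import *
import pickle
s=cap('scene');t=cap('top');pickle.dump((s,t),open('st2.pkl','wb'))
p=proj(s,[[430,226,150]])[0].astype(int);q=proj(t,[[450,226,150]])[0].astype(int);print(p,q)
f=lambda c,p,x,y:cv2.resize(c['pixels'][p[1]-y:p[1]+y,p[0]-x:p[0]+x,::-1],(400,600),interpolation=cv2.INTER_CUBIC)
cv2.imwrite('pics/s2.png',np.hstack([f(s,p,30,45),f(t,q,30,45)]))
F=[]
for i in range(6): cap('top');F.append(get_obs()['contact_force'])
print(np.mean(F,0));to((445,229.2,187.5),1.571)
E
```

```text
time: 12.5
tool_pos: [429.9, 229.7, 188.1]
tcp_rot: [3.141, -0.0, 1.57]
contact_force: [0.0, 1.3, -4.8]
grip_width: 7.5
finger_force: 30.0
[216 209] [170 275]
[ 4.45558392e-04 -6.07068366e-02 -4.08886601e+00]
dp [-0.001   0.0151  0.0001] rot [0.0001 0.     0.0001] | at [429.9 230.2 187.6] [3.141 0.    1.571] t 12.9 F [ 1.1  -0.65 -4.26] w 7.8
```

View pics/s2.png

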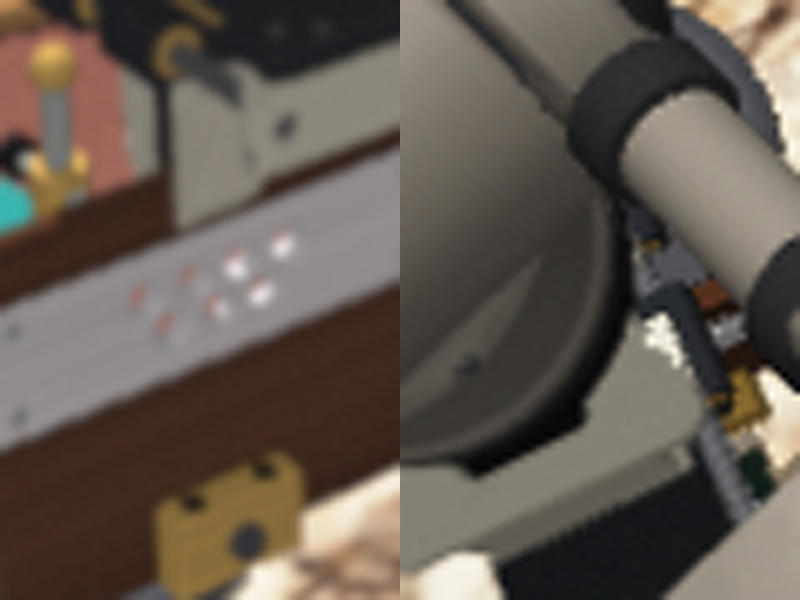

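The scene crop shows the seven holes, with the lower-row middle one at (215,303). I'll cast rays onto the rack's front plane and compare with the stud nose through the same camera.

Run:
```python
from h import *
import pickle
s=pickle.load(open('st2.pkl','rb'))[0]
def onx(uv,x):
    o,d=ray(s,uv);return o+d*((x-o[0])/d[:,0])[:,None]
D=lambda L:[(186+x*.15-.42,164+y*.15-.42) for x,y in L]
H=onx(D([(138,297),(190,275),(237,265),(284,245),(165,325),(215,303),(262,292)]),426);print(H[:,1:].round(1),H[:,1:].mean(0))
print('holder front top L,R, bot', onx(D([(157,508),(297,458),(165,585),(303,530)]),412).round(1))
s0=pickle.load(open('scene.pkl','rb'))
for x in(447,450):print('nose',onx([(212.5,205),(212,204.6)],x).round(1))
print('edge strip/top', onx(D([(0,237),(172,172)]),426).round(1))
```

```text
[[253.7 167.5]
 [234.3 167.8]
 [216.6 164.6]
 [198.5 164.9]
 [244.3 153.3]
 [225.4 153.8]
 [207.3 150.7]] [225.71921851 160.38204558]
holder front top L,R, bot [[412.  259.3  97.7]
 [412.  204.9  92.8]
 [412.  257.7  66.1]
 [412.  203.   62.6]]
nose [[447.  224.5 152.6]
 [447.  225.7 154.1]]
nose [[450.  222.5 150.3]
 [450.  223.7 151.8]]
edge strip/top [[426.  300.4 207.2]
 [426.  239.5 207. ]]
```

```bash
python3 -m pendant '{"dp":[[-0.0012,0.004,0],[-0.0012,0.008,0],[-0.0012,0.011,0],[-0.0012,0.012,0],[-0.0012,0.013,0],[-0.0012,0.014,0],[-0.0012,0.014,0],[-0.0012,0.014,0]],"rotation":[[0,0,0],[0,0,0],[0,0,0],[0,0,0],[0,0,0],[0,0,0],[0,0,0],[0,0,0]]}'
python3 -m pendant '{"dp":[[0,0.0007,0],[0,0.0014,0],[0,0.002,0],[0,0.002,0]],"rotation":[[0,0,0],[0,0,0],[0,0,0],[0,0,0]]}'
python3 -m pendant '{"dp":[[0,0.0007,0],[0,0.0014,0],[0,0.002,0],[0,0.002,0]],"rotation":[[0,0,0],[0,0,0],[0,0,0],[0,0,0]]}'
```

```text
time: 13.9
tool_pos: [443.9, 228.9, 187.5]
tcp_rot: [-3.142, 0.0, 1.571]
contact_force: [0.3, 0.4, -4.2]
grip_width: 7.4
finger_force: 30.0
time: 14.4
tool_pos: [446.0, 228.9, 187.5]
tcp_rot: [3.142, 0.0, 1.571]
contact_force: [-0.7, 0.5, -4.4]
grip_width: 7.8
finger_force: 30.0
time: 14.9
tool_pos: [448.0, 229.0, 187.5]
tcp_rot: [-3.142, 0.0, 1.571]
contact_force: [-0.7, -0.7, -5.0]
grip_width: 7.9
finger_force: 30.0
```

```bash
python3 -m pendant '{"dp":[[0,0.0007,0],[0,0.0014,0],[0,0.0014,0]],"rotation":[[0,0,0],[0,0,0],[0,0,0]]}'
cat > f.py <<'E'
from h import *
F=[];P=[]
for i in range(5): cap('top');o=get_obs();F.append(o['contact_force']);P.append(o['tool_pos'])
print(np.mean(P,0).round(2),np.mean(F,0).round(2),'t',round(o['time'],2),o['finger_force'])
E
python3 f.py
```

```text
time: 15.28
tool_pos: [449.5, 228.9, 187.5]
tcp_rot: [3.142, 0.0, 1.571]
contact_force: [0.9, -0.1, -3.7]
grip_width: 7.8
finger_force: 30.0
[449.39 228.93 187.47] [ 0.24 -0.12 -4.01] t 15.53 29.999291002750397
```

```bash
python3 -m pendant '{"dp":[[0,0.0007,0],[0,0.0014,0],[0,0.002,0],[0,0.002,0]],"rotation":[[0,0,0],[0,0,0],[0,0,0],[0,0,0]]}'
python3 f.py
```

```text
time: 16.02
tool_pos: [451.5, 228.9, 187.5]
tcp_rot: [3.142, 0.0, 1.571]
contact_force: [-0.1, -0.3, -3.6]
grip_width: 8.1
finger_force: 30.0
[451.39 228.94 187.47] [ 0.23  0.18 -3.91] t 16.27 29.99919891357422
```

```bash
python3 -m pendant '{"dp":[[0,0.0007,0],[0,0.0014,0],[0,0.002,0],[0,0.002,0]],"rotation":[[0,0,0],[0,0,0],[0,0,0],[0,0,0]]}'
python3 f.py
python3 -m pendant '{"dp":[[0,0.0007,0],[0,0.0014,0],[0,0.0014,0]],"rotation":[[0,0,0],[0,0,0],[0,0,0]]}'
python3 f.py
```

```text
time: 16.77
tool_pos: [453.4, 228.9, 187.4]
tcp_rot: [-3.142, 0.0, 1.571]
contact_force: [0.7, -0.1, -4.1]
grip_width: 8.0
finger_force: 30.0
[453.4  228.94 187.47] [ 0.42  0.54 -4.24] t 17.02 29.99951809644699
time: 17.4
tool_pos: [454.9, 228.9, 187.5]
tcp_rot: [3.142, 0.0, 1.571]
contact_force: [-0.2, 0.5, -3.5]
grip_width: 7.6
finger_force: 30.0
[454.8  228.93 187.47] [ 0.08 -0.07 -3.84] t 17.65 29.999241828918457
```

```bash
python3 -m pendant '{"dp":[[0,0.001,0],[0,0.002,0],[0,0.003,0],[0,0.003,0]],"rotation":[[0,0,0],[0,0,0],[0,0,0],[0,0,0]]}'
python3 f.py
python3 -m pendant '{"dp":[[0,0.001,0],[0,0.002,0],[0,0.002,0]],"rotation":[[0,0,0],[0,0,0],[0,0,0]]}'
python3 f.py
```

```text
time: 18.15
tool_pos: [457.9, 228.9, 187.5]
tcp_rot: [3.142, 0.0, 1.571]
contact_force: [-0.2, 0.6, -4.7]
grip_width: 7.8
finger_force: 30.0
[457.8  228.93 187.47] [-0.17  0.19 -4.09] t 18.4 29.99915599822998
time: 18.77
tool_pos: [459.9, 228.9, 187.5]
tcp_rot: [3.142, 0.0, 1.571]
contact_force: [-0.3, 0.1, -3.6]
grip_width: 7.6
finger_force: 30.0
[459.79 228.93 187.46] [ 0.14  0.01 -4.08] t 19.02 29.9992436170578
```

```bash
python3 -m pendant '{"dp":[[0,0.0005,0],[0,0.001,0],[0,0.001,0]],"rotation":[[0,0,0],[0,0,0],[0,0,0]]}'
python3 f.py
python3 -m pendant '{"dp":[[0,0.0005,0],[0,0.001,0],[0,0.001,0]],"rotation":[[0,0,0],[0,0,0],[0,0,0]]}'
python3 f.py
```

```text
time: 19.4
tool_pos: [460.8, 228.9, 187.5]
tcp_rot: [3.142, 0.0, 1.571]
contact_force: [0.5, -0.1, -3.5]
grip_width: 7.8
finger_force: 30.0
[460.78 228.92 187.47] [-0.17 -0.18 -4.28] t 19.65 29.999290108680725
time: 20.02
tool_pos: [461.8, 228.9, 187.5]
tcp_rot: [3.142, 0.0, 1.571]
contact_force: [-0.4, 0.6, -4.9]
grip_width: 7.6
finger_force: 30.0
[461.78 228.93 187.47] [ 0.31  0.03 -4.03] t 20.27 29.99935358762741
```

```bash
python3 -m pendant '{"dp":[[0,0.0005,0],[0,0.001,0],[0,0.001,0]],"rotation":[[0,0,0],[0,0,0],[0,0,0]]}'
python3 f.py
python3 -m pendant '{"dp":[[0,0.0005,0],[0,0.001,0],[0,0.001,0]],"rotation":[[0,0,0],[0,0,0],[0,0,0]]}'
python3 f.py
```

```text
time: 20.65
tool_pos: [462.8, 228.9, 187.5]
tcp_rot: [3.142, 0.0, 1.571]
contact_force: [0.8, 0.1, -5.1]
grip_width: 7.6
finger_force: 30.0
[462.79 228.93 187.47] [ 0.03 -0.07 -4.3 ] t 20.9 29.999169409275055
time: 21.28
tool_pos: [463.8, 228.9, 187.5]
tcp_rot: [3.142, 0.0, 1.571]
contact_force: [-0.2, -0.2, -4.4]
grip_width: 7.6
finger_force: 30.0
[463.79 228.93 187.47] [-0.19  0.06 -4.09] t 21.52 29.999341070652008
```

```bash
python3 -m pendant '{"dp":[[0,0,0.0007],[0,0,0.0014],[0,0,0.002],[0,0,0.002]],"rotation":[[0,0,0],[0,0,0],[0,0,0],[0,0,0]]}'
python3 f.py
python3 -m pendant '{"dp":[[0,0,0.0005],[0,0,0.001],[0,0,0.001]],"rotation":[[0,0,0],[0,0,0],[0,0,0]]}'
python3 f.py
```

```text
time: 22.02
tool_pos: [463.8, 229.0, 185.5]
tcp_rot: [3.141, -0.0, 1.571]
contact_force: [-0.3, 0.0, -3.6]
grip_width: 8.2
finger_force: 30.0
[463.8  228.95 185.49] [ 0.01  0.01 -4.31] t 22.27 29.99944657087326
time: 22.65
tool_pos: [463.9, 229.1, 184.9]
tcp_rot: [3.141, -0.0, 1.571]
contact_force: [-2.2, 2.1, 0.2]
grip_width: 7.9
finger_force: 30.0
[463.9  229.1  184.84] [-1.38  1.14  1.37] t 22.9 30.003160536289215
```

The weight is now on the neck (Fz changed by 5.4 N after about 2.5 mm of lowering). Releasing with a small opening.

```bash
python3 -m pendant '{"dp":[[0,0,-0.0003],[0,0,-0.0003],[0,0,-0.0003],[0,0,-0.0003]],"rotation":[[0,0,0],[0,0,0],[0,0,0],[0,0,0]]}' 0.024
python3 -m pendant '{"dp":[[0,0,0],[0,0,-0.01],[0,0,-0.03],[0,0,-0.06],[0,0,-0.1],[0,0,-0.14],[0,0,-0.16],[0,0,-0.16]],"rotation":[[0,0,0],[0,0,0],[0,0,0],[0,0,0],[0,0,0],[0,0,0],[0,0,0],[0,0,0]]}'
python3 f.py
python3 -c "
from h import *
to((400,60,350),1.571)"
```

```text
time: 23.4
tool_pos: [463.8, 228.8, 184.7]
tcp_rot: [-3.142, 0.0, 1.571]
contact_force: [0.4, 0.4, -0.4]
grip_width: 23.9
finger_force: 0.0
time: 24.4
tool_pos: [464.3, 229.1, 346.8]
tcp_rot: [3.138, -0.001, 1.571]
contact_force: [-0.2, 0.0, -0.3]
grip_width: 24.1
finger_force: 0.0
[463.47 228.84 344.07] [-0.03 -0.24  0.12] t 24.65 0.0
dp [-0.1688 -0.0634 -0.0061] rot [-0.0022  0.0008  0.    ] | at [463.4 228.8 343.6] [-3.139e+00  1.000e-03  1.571e+00] t 24.65 F [0.25 0.36 0.76] w 23.7
```

Moving the arm aside, then checking the hang in the camera view.

```bash
python3 -m pendant '{"dp":[[-0.05,-0.01,-0.006],[-0.11,-0.02,-0.006],[-0.17,-0.04,-0.006],[-0.22,-0.06,-0.006],[-0.25,-0.06,-0.006],[-0.25,-0.06,-0.006],[-0.25,-0.06,-0.006]],"rotation":[[0,0,0],[0,0,0],[0,0,0],[0,0,0],[0,0,0],[0,0,0],[0,0,0]]}'
python3 - <<'E'
from h import *
s=cap('scene');t=cap('top')
p=proj(s,[[464,226,130]])[0].astype(int);q=proj(t,[[480,226,150]])[0].astype(int);print(p,q)
f=lambda c,p,x,y:cv2.resize(c['pixels'][p[1]-y:p[1]+y,p[0]-x:p[0]+x,::-1],(400,600),interpolation=cv2.INTER_CUBIC)
cv2.imwrite('pics/s3.png',np.hstack([f(s,p,56,84),f(t,q,56,84)]))
import pickle;pickle.dump((s,t,p,q),open('s3.pkl','wb'))
E
```

```text
time: 25.52
tool_pos: [403.8, -20.5, 350.4]
tcp_rot: [-3.141, -0.001, 1.571]
contact_force: [0.4, -0.4, 0.3]
grip_width: 24.1
finger_force: 0.0
[207 210] [164 260]
```

View pics/s3.png

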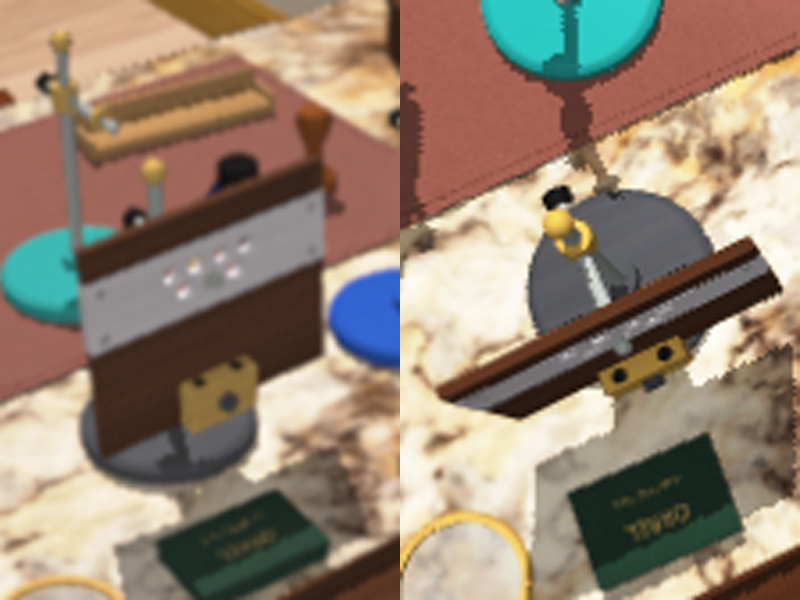

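It hangs, with the head showing through the middle lower hole (left crop 212,280). Checking the tilt numerically from the board's corners.

Run:
```python
from h import *
import pickle
s,t,p,q=pickle.load(open('s3.pkl','rb'))
def onx(c,uv,x):
    o,d=ray(c,uv);return o+d*((x-o[0])/d[:,0])[:,None]
D=lambda L:[(p[0]-56+x*.28-.36,p[1]-84+y*.28-.36) for x,y in L]
C=onx(s,D([(80,248),(322,163),(98,458),(323,350)]),459);print(C.round(1))
S=onx(s,D([(83,258),(323,186),(92,357),(323,260)]),459);print(S.round(1))
for P in(C,S):
  for i,j in((0,1),(2,3)): d=P[i]-P[j];print('tilt',np.arctan2(d[2],d[1]))
t2=cap('scene');print('motion',np.abs(t2['pixels'].astype(int)-s['pixels']).max(), get_obs()['time'])
```

```text
[[459.  309.5 203.6]
 [459.  140.  200.4]
 [459.  310.2  54.6]
 [459.  139.5  61. ]]
[[459.  308.2 196.5]
 [459.  139.3 184. ]
 [459.  308.  128.4]
 [459.  139.4 130.3]]
tilt 0.018626638338896453
tilt -0.037814465657868515
tilt 0.07370399181225995
tilt -0.011002562657334425
motion 49 25.675
```

Tilt is about 0.01–0.04 rad, with the underside at about 57 mm. I'll let it settle and hand in.

```bash
python3 -m pendant '{"dp":[[0,0,0],[0,0,0],[0,0,0],[0,0,0],[0,0,0],[0,0,0],[0,0,0],[0,0,0]],"rotation":[[0,0,0],[0,0,0],[0,0,0],[0,0,0],[0,0,0],[0,0,0],[0,0,0],[0,0,0]]}' | tail -2
python3 -m pendant '{"dp":[[0,0,0],[0,0,0],[0,0,0],[0,0,0],[0,0,0],[0,0,0],[0,0,0],[0,0,0]],"rotation":[[0,0,0],[0,0,0],[0,0,0],[0,0,0],[0,0,0],[0,0,0],[0,0,0],[0,0,0]]}' | tail -1
python3 - <<'E'
from h import *
import time
a=cap('scene')['pixels'].astype(int)
for i in range(4): b=cap('scene')['pixels'].astype(int)
d=np.abs(a-b).sum(2);print('moved px in rack region',(d[130:320,150:265]>60).sum())
from plant import workorder
print(workorder.close_job())
E
```

```text
grip_width: 24.1
finger_force: 0.0
finger_force: 0.0
moved px in rack region 0
the job is handed in; nothing more can be done
None
```

The pen rack hangs on the steel stand's stud by its middle lower hole (y = 0), at rest and released, with the last camera check showing it level to about 0.04 rad or better and the underside about 57 mm up; the job is handed in, but no verdict came back.

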